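# Lock the craft turntable

## Task

Lock the turntable so that its pot can be decorated: push the lever of the lock collar counter-clockwise (seen from above) until the lever lines up with the rib-shaped locked mark on the base, and leave it there, neither short of the mark nor past it. Leave the pot standing where it is on the turntable, and do not disturb the glue gun, the jar or the box of sticks.

Things in the scene. Friction and masses are not known exactly. Their poses are not given: they have to be found in the camera images.
- turntable: Turntable screwed to the table; fixed. Origin on its upright axis at the table surface, z up; its +x axis points to the locked mark. Round dark steel base plate 312 mm across, 16 mm high, with two raised bright marks near its rim and three flat dark screw heads (not marks); steel column; on top an aluminium wheel head 150 mm across, 62 to 74 mm above the table, which does not turn.
- locked_mark (a point): Centre of the top of the locked mark, a straight radial aluminium rib on the base's rim, 24 mm long, 12 mm wide, 8 mm high: 140 mm from the turntable's axis, 24 mm above the table.
- released_mark (a point): Top of the released mark, a round aluminium stud 12 mm across on the base's rim, 140 mm from the axis, 22 mm above the table, 1.4 rad clockwise of the locked mark.
- lock_collar (a joint): Angle of the lock collar and its lever about the turntable's axis, rad, growing counter-clockwise seen from above. 0: lever exactly in line with the locked mark; negative: not yet locked. End stops at -1.4 (released) and +0.3 (past the mark). Starts between -1.3 and -0.65. No spring: turns stiffly (0.3 N m, some 3 N at the post) and stays where it is left.
- lever_root (a point): Where the lever leaves the collar, 52 mm from the axis, 42 mm above the table. The collar is a dark steel ring 104 mm across around the column under the wheel head. Its one lever is a flat aluminium radial arm 14 mm wide, its top 42 mm above the table, reaching to 126 mm from the axis.
- lever_post (a point): Centre of the top of the upright aluminium post on the lever, 82 mm above the table, 115 mm from the turntable's axis. The post is a round bar 16 mm across, free from the arm's top (42 mm) to 82 mm; a gap of 32 mm lies between it and the wheel head's rim. It moves on a circle about the axis as the collar turns.
- pot: Terracotta pot with patches of green moss, standing loose on the wheel head near its middle; 104 mm across at the rim, 50 mm high, so that its rim is 124 mm above the table. Origin at the centre of its underside.
- glue_gun: Cordless glue gun lying on its side beyond and to the left of the turntable, body 150 x 32 x 36 mm, with a handle to one side and a nozzle. Loose. Origin under the middle of its body.
- bead_jar: Closed orange jar with a white lid, 68 mm across, 100 mm high, loose, to the left of the turntable. Origin at the centre of its underside.
- stick_box: Open cardboard box full of wooden sticks, 160 x 120 x 60 mm, loose, to the right of the turntable. Origin at the centre of its underside.
Not all that is in view belongs to the job. There is more than one size of the pot; the one meant has the size given above.

How it is judged:
At the end, for the whole second after the job is handed in: The lock collar rests within 0.08 rad (about 9 mm at the post) of the locked mark, and the pot stands upright on the wheel head within 15 mm of where it was (value of joint lock_collar between -0.08 and 0.08 rad and velocity of joint lock_collar between -0.02 and 0.02 rad/s and distance of pot from where it was at the start of the episode below 0.015 m and angle between pot's own z axis and vertical below 0.1 rad); the robot touches nothing.
It fails at once if the pot is shoved more than 15 mm or tipped (distance of pot from where it was at the start of the episode above 0.015 m or angle between pot's own z axis and vertical above 0.2 rad).
It fails at once if the glue gun, the jar or the box of sticks is shoved more than 20 mm (distance of any of glue_gun, bead_jar, stick_box from where it was at the start of the episode above 0.02 m).
It also fails if it takes over 38 s, if anything falls off the work surface, if the arm or the gripper's body presses on something with over 40 N, if the wrist force passes 120 N, or if a joint passes its speed limit or range.

## Robot

A 6-joint arm with a two-finger parallel gripper is mounted at the origin on the work surface. World frame = base frame: x ahead of the robot, y to its left, z up, the work surface at z = 0. Lengths are in m, angles in rad, forces in N, time in s.
With the tool pointing down it reaches from about 0.425 to 0.925 m from the base axis. Payload 12.5 kg.
Tool frame: the origin (TCP) lies midway between the tips of the shut fingers; the grasp point (between the pads) lies 19 mm behind it; z points along the fingers, y is the line along which they close (so a half turn about z gives the same grasp; the last joint's range is limited). The gripper opens to 85 mm and grips with 20 to 120 N. Pads are 22 mm wide; open, the fingers measure 114 mm over their backs; the gripper's body (76 mm by 85 mm) begins 54 mm behind the grasp point. The pads swing forward as they close: fully open they stand 13 mm farther back than shut.
Start: joints at [-1.308, 0.491, 1.559, -0, 1.092, -0.106], TCP at [0.225, -0.583, 0.231] pointing down, gripper open.
Joint ranges: [-3.1, 3.1], [-0.84, 2.19], [0.05, 2.79], [-1.13, 4.28], [0.06, 2.93], [-2.69, 2.69]. Speed limits (rad/s): [2.22, 2.22, 2.79, 3.14, 3.14, 3.14].

## Interface

Orientations are given as a rotation vector (axis times angle).
In Python, from station import state, cams, workorder gives the robot as it stands. The module is installed in compiled form; this text tells all that it offers.
- The arm moves only by the tool arm_command, never from a script. Its argument "series" is a list that holds one entry, the list of rows, each a list of 6 numbers: the shift along the tool's x, y, z in units of 100 mm (1.0 is 100 mm), then the turn, a rotation vector about the tool's x, y, z in units of 45 degrees (1.0 is 45 degrees). A call has exactly 10 rows; each row is the pose to reach, as a shift and turn from the pose commanded when the call began, along the tool's axes at that moment; what a row does not reach only later rows make up. A row lasts 1/12 s, in which the tool goes at most 41.7 mm and 7.16 degrees, less where a joint would pass 70% of its speed; a pose out of reach is approached as far as the arm can. A call with a number of a shift or a turn outside -1 to 1 is refused whole. A call with a gripper value outside its range is refused whole. "fingers" is the opening, from 0 (shut) to 1 (fully open), set as the call begins (left out, the last holds). The fingers move at their own pace and stop on an object; "newtons" is the grip in N (left out, the last holds). Time passes only in rows, so rows that repeat a pose let the fingers close, or fill a call up. It gives the time, the measured TCP pose, the force, the opening and the grip force at its end, in the units of the state.
- state(): the state, without advancing time (a new reading comes with each control period).
- cams.camera(name): name is "scene" or "top" or "wrist"; returns a dict with "frame" (384x512x3 uint8, red, green, blue), "depth" (384x512 float32, m along the optical axis (not along the pixel's ray), 0 where there is no reading), "fx", "fy", "cx", "cy" (pixels), "R" (3x3) and "t" (3): a world point X has camera coordinates R X + t. Camera axes: x right, y down, z forward; pixel columns grow to the right and rows downward; lengths in m; the calibration is good to about 2 mm. A picture is of the moment at which its call begins.
- workorder.finish_job(): hands the job in; it is judged then, once.
The state is a dict: "clock": time; "joint_positions": joint angles; "dq": joint speeds; "joint_torque": joint torques, N m; "tool_pos": TCP position; "orientation": TCP orientation; "force": force on the tool from outside, world axes, zero at the start; "moment": the same for the moment, N m; "finger_gap": opening from 0.0 (shut) to 1.0 (fully open); "grasp_force": force on a finger pad.
Only numpy, scipy, OpenCV 4.12 (cv2) and the standard library are available. Lean on these libraries where they do the work, as an engineer would, in place of code of your own. Each camera call takes 0.05 s, during which the arm holds its last target. There are 200 camera calls.

## Working session

There is one attempt and no reset: what is moved stays moved. The work goes in short steps, Python scripts to look and compute and a tool call to move; the robot and the scene stay as the last step left them, time stands still between calls to the robot, and variables do not carry over. Pictures are saved under pics/ and viewed, at most 10 in all, crops included, and the job is handed in when it is done.

Besides the shell and the picture viewer there is one more tool, called after "Emit:" as name([rows], argument=value, ...), one row to a line, values as JSON. arm_command: Moves the arm, as the interface text tells. Its arguments: {"type":"object","properties":{"series":{"type":"array"},"fingers":{"type":"number"},"newtons":{"type":"number"}},"required":["series"]}

```bash
mkdir -p pics
python3 - <<'E'
from station import state,cams
import cv2,numpy as np,pickle
d={}
for n in("scene","top"):
    c=cams.camera(n);d[n]=c;cv2.imwrite(f"pics/{n}0.png",cv2.cvtColor(c["frame"],cv2.COLOR_RGB2BGR))
    print(n,c["fx"],c["cx"],c["cy"],-c["R"].T@c["t"],c["R"].round(2).tolist())
pickle.dump(d,open("d0.pkl","wb"))
print(state())
E
```

```text
scene 408.5026214587229 261.2471034194404 190.97048925245264 [1.07486101 0.72257302 1.05401731] [[-0.82, 0.57, 0.01], [0.41, 0.6, -0.68], [-0.4, -0.56, -0.73]]
top 433.6058812497963 251.12155043943253 192.00399466150736 [ 0.2555323  -0.03498454  1.65100641] [[0.0, -1.0, -0.0], [-0.98, -0.0, -0.17], [0.17, 0.0, -0.98]]
{'clock': 0.1, 'joint_positions': array([-1.30762036e+00,  4.91494775e-01,  1.55939690e+00,  2.65029101e-05,
        1.09170900e+00, -1.05587002e-01]), 'dq': array([-7.27217153e-05, -1.88095042e-03, -1.77056966e-03,  8.68337810e-04,
        1.86537449e-04,  2.88399109e-04]), 'joint_torque': array([ 3.01773092e-03, -6.19446158e+01, -2.62025142e+01, -4.58479565e-05,
        2.91304881e-03, -1.17951404e-05]), 'tool_pos': array([ 0.22526965, -0.58277222,  0.23078609]), 'orientation': array([-3.08735598e+00, -5.75771550e-01,  8.77860805e-05]), 'force': array([-0.64215728, -0.39579954, -0.1148014 ]), 'moment': array([-0.02259389, -0.02918591,  0.01111945]), 'grasp_force': 0.0, 'finger_gap': 1.0002942545025217}
```

View pics/top0.png

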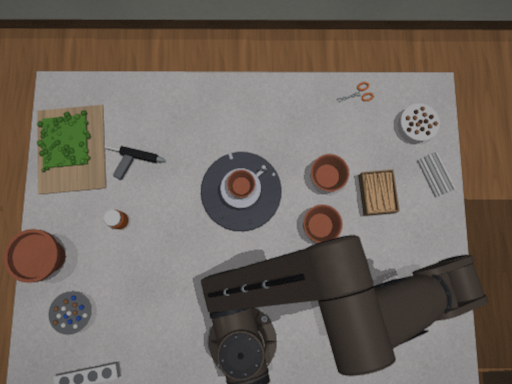

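View pics/scene0.png

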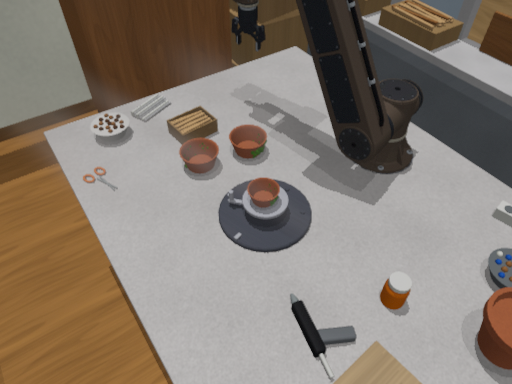

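The top view shows the turntable at about (241,191). The lever runs to the upper right at about (260,172), and a mark sits near (231,156). I'll zoom in on both views.

```bash
cat > h.py <<'E'
import numpy as np
def ray(c,u,v,z):
    o=-c["R"].T@c["t"]; d=c["R"].T@np.array([(u-c["cx"])/c["fx"],(v-c["cy"])/c["fy"],1])
    return o+d*(z-o[2])/d[2]
def proj(c,X):
    p=c["R"]@np.asarray(X)+c["t"]; return np.array([c["fx"]*p[0]/p[2]+c["cx"],c["fy"]*p[1]/p[2]+c["cy"]])
E
python3 - <<'E'
import pickle,cv2,numpy as np
d=pickle.load(open("d0.pkl","rb"))
a=d["top"]["frame"][140:240,190:290];b=d["scene"]["frame"][165:265,215:315]
im=np.hstack([cv2.resize(x,(400,400),interpolation=cv2.INTER_CUBIC) for x in(a,b)])
cv2.imwrite("pics/z0.png",im[:,:,::-1])
E
```

```text
(no output)
```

View pics/z0.png

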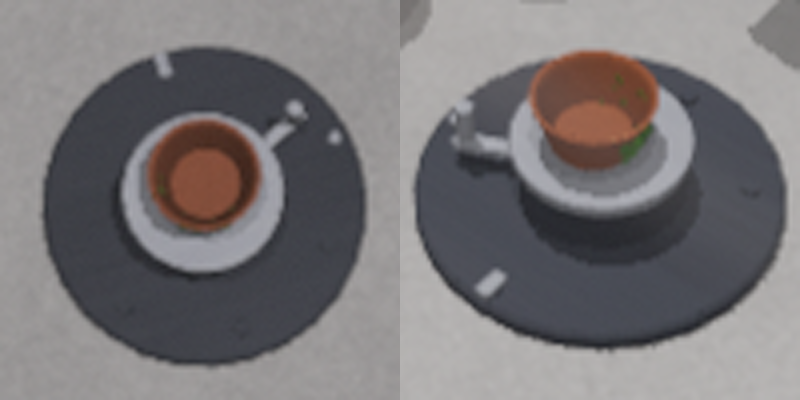

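In the zoomed top view, the locked rib is at about (230.6,156), the post top at (264,167) and the stud at (273.7,174). In the scene view, the rib is at about (237.6,235.6) and the post top at about (230.5,192).

Run:
```python
import pickle,cv2,numpy as np
from h import *
d=pickle.load(open("d0.pkl","rb"))
def tri(p,q):
    A=[];b=[]
    for c,(u,v) in((d["top"],p),(d["scene"],q)):
        o=-c["R"].T@c["t"]; r=ray(c,u,v,0)-o; r/=np.linalg.norm(r); P=np.eye(3)-np.outer(r,r); A.append(P);b.append(P@o)
    return np.linalg.lstsq(np.vstack(A),np.hstack(b),rcond=None)[0]
cen={}
for n,(x0,y0,x1,y1) in dict(top=(190,140,290,240),scene=(212,165,318,265)).items():
    c=d[n];f=c["frame"].astype(int)
    g=f.max(2)
    m=np.zeros(g.shape,np.uint8); m[y0:y1,x0:x1]=(g[y0:y1,x0:x1]<105)*255
    k=max(cv2.findContours(m,cv2.RETR_EXTERNAL,cv2.CHAIN_APPROX_NONE)[0],key=cv2.contourArea)
    h=cv2.convexHull(k)[:,0].astype(float)
    P=np.array([ray(c,u,v,.016)[:2] for u,v in h])
    s=np.linalg.lstsq(np.c_[2*P,np.ones(len(P))],(P**2).sum(1),rcond=None)[0]
    cen[n]=s[:2];print(n,"centre",s[:2],"r",np.sqrt(s[2]+s[:2]@s[:2]))
    # bright grey blobs inside hull
    m2=np.zeros_like(m);cv2.fillConvexPoly(m2,cv2.convexHull(k),255);m2=cv2.erode(m2,np.ones((3,3)))
    br=((g>125)&(f.max(2)-f.min(2)<30)&(m2>0)).astype(np.uint8)
    N,L,S,C=cv2.connectedComponentsWithStats(br)
    for i in range(1,N):
        w=(g*(L==i)); w=np.where(L==i,g-80,0); ys,xs=np.nonzero(w); print(S[i,4],np.average(xs,weights=w[ys,xs]),np.average(ys,weights=w[ys,xs]))
c0=(cen["top"]+cen["scene"])/2
for nm,p,q in(("rib",(230.6,156),(237.6,235.6)),("post",(263.8,166.8),(230.5,191)),):
    X=tri(p,q);v=X[:2]-c0;print(nm,X,np.hypot(*v),np.degrees(np.arctan2(v[1],v[0])))
X=ray(d["top"],273.7,174.2,.022);v=X[:2]-c0;print("stud",X,np.hypot(*v),np.degrees(np.arctan2(v[1],v[0])))
for n in d:
  for nm,q,z in(("rib",dict(top=(230.6,156),scene=(237.6,235.6)),.024),("post",dict(top=(263.8,166.8),scene=(230.5,191)),.082)):
    X=ray(d[n],*q[n],z);v=X[:2]-c0;print(n,nm,X,np.hypot(*v),np.degrees(np.arctan2(v[1],v[0])))
```

```text
top centre [0.55070977 0.01111063] r 0.1545235027049555
11 230.57506702412869 156.47050938337802
11 263.4081081081081 166.77702702702703
564 242.2349021337853 191.71933409180616
5 273.3738317757009 173.79439252336448
scene centre [0.55886999 0.01860823] r 0.15528744033259073
521 264.902055364144 204.09720803136508
1 228.0 195.0
4 228.4902912621359 199.51456310679612
30 237.1863596872285 235.30582102519548
rib [0.68591457 0.05133985 0.02054662] 0.1361047627171105 15.547189584270853
post [ 0.62973913 -0.07599032  0.07901458] 0.11777549394976229 -50.47803859017668
stud [ 0.61425184 -0.11548359  0.022     ] 0.14326558316500926 -65.47771907118329
scene rib [0.68702984 0.05379408 0.024     ] 0.1378525109080488 16.405707372608763
scene post [ 0.63111601 -0.07356238  0.082     ] 0.1168079360895035 -49.19907918683679
top rib [0.68521543 0.05097594 0.024     ] 0.1353337650147531 15.478093086139552
top post [ 0.62901165 -0.07589847  0.082     ] 0.11724276695117672 -50.723713636507924
```

Emit:
arm_command([
  [[0.1, -0.06, 0, 0, 0, 0], [0.2, -0.12, 0, 0, 0, 0], [0.3, -0.18, 0, 0, 0, 0], [0.45, -0.27, 0, 0, 0, 0], [0.6, -0.36, 0, 0, 0, 0], [0.75, -0.45, 0, 0, 0, 0], [0.9, -0.54, 0, 0, 0, 0], [1, -0.6, 0, 0, 0, 0], [1, -0.6, 0, 0, 0, 0], [1, -0.6, 0, 0, 0, 0]],
])

```text
clock: 0.93
tool_pos: [0.2976, -0.4904, 0.2316]
orientation: [3.087, 0.578, 0.0]
force: [0.2, -0.9, -0.7]
finger_gap: 0.998
grasp_force: 0.0
```

Emit:
arm_command([
  [[0.1, -0.06, 0, 0, 0, 0], [0.2, -0.12, 0, 0, 0, 0], [0.3, -0.18, 0, 0, 0, 0], [0.4, -0.24, 0, 0, 0, 0], [0.5, -0.3, 0, 0, 0, 0], [0.6, -0.36, 0, 0, 0, 0], [0.7, -0.42, 0, 0, 0, 0], [0.8, -0.48, 0, 0, 0, 0], [0.9, -0.54, 0, 0, 0, 0], [1, -0.6, 0, 0, 0, 0]],
])

```text
clock: 1.77
tool_pos: [0.3694, -0.398, 0.2313]
orientation: [3.088, 0.576, 0.0]
force: [0.0, -0.9, 0.0]
finger_gap: 0.999
grasp_force: 0.0
```

Emit:
arm_command([
  [[0.1, -0.06, 0, 0, 0, 0], [0.2, -0.12, 0, 0, 0, 0], [0.3, -0.18, 0, 0, 0, 0], [0.4, -0.24, 0, 0, 0, 0], [0.5, -0.3, 0, 0, 0, 0], [0.6, -0.36, 0, 0, 0, 0], [0.7, -0.42, 0, 0, 0, 0], [0.8, -0.48, 0, 0, 0, 0], [0.9, -0.54, 0, 0, 0, 0], [1, -0.6, 0, 0, 0, 0]],
])

```text
clock: 2.6
tool_pos: [0.441, -0.306, 0.2313]
orientation: [3.088, 0.576, 0.0]
force: [0.0, -0.1, 0.1]
finger_gap: 1.0
grasp_force: 0.0
```

Emit:
arm_command([
  [[0.1, -0.06, 0, 0, 0, -0.1], [0.2, -0.12, 0, 0, 0, -0.2], [0.3, -0.18, 0, 0, 0, -0.3], [0.4, -0.24, 0, 0, 0, -0.4], [0.5, -0.3, 0, 0, 0, -0.5], [0.6, -0.36, 0, 0, 0, -0.6], [0.7, -0.42, 0, 0, 0, -0.7], [0.8, -0.48, 0, 0, 0, -0.8], [0.9, -0.54, 0, 0, 0, -0.9], [1, -0.6, 0, 0, 0, -1]],
])

```text
clock: 3.43
tool_pos: [0.5125, -0.2139, 0.2313]
orientation: [2.629, 1.719, -0.0]
force: [0.4, -0.9, 0.7]
finger_gap: 0.999
grasp_force: 0.0
```

Emit:
arm_command([
  [[0.1, 0.03, 0, 0, 0, -0.1], [0.2, 0.06, 0, 0, 0, -0.2], [0.3, 0.09, 0, 0, 0, -0.3], [0.4, 0.12, 0, 0, 0, -0.4], [0.5, 0.15, 0, 0, 0, -0.5], [0.6, 0.18, 0, 0, 0, -0.6], [0.7, 0.21, 0, 0, 0, -0.7], [0.8, 0.24, 0, 0, 0, -0.8], [0.9, 0.27, 0, 0, 0, -0.9], [1, 0.3, 0, 0, 0, -1]],
])

```text
clock: 4.27
tool_pos: [0.5803, -0.1346, 0.2312]
orientation: [-1.771, -2.595, 0.0]
force: [0.9, 0.1, 0.7]
finger_gap: 1.005
grasp_force: 0.0
```

Run:
```python
from station import state,cams
import cv2,pickle
c=cams.camera("wrist");pickle.dump(c,open("w1.pkl","wb"));cv2.imwrite("pics/w1.png",c["frame"][:,:,::-1]);print(-c["R"].T@c["t"],c["R"].round(2).tolist(),c["fx"],state()["tool_pos"])
```

```text
[ 0.54973769 -0.05700616  0.37418574] [[0.93, 0.36, -0.0], [0.35, -0.88, 0.32], [0.12, -0.3, -0.95]] 300.66708858625566 [ 0.58119538 -0.13352762  0.23119004]
```

View pics/w1.png

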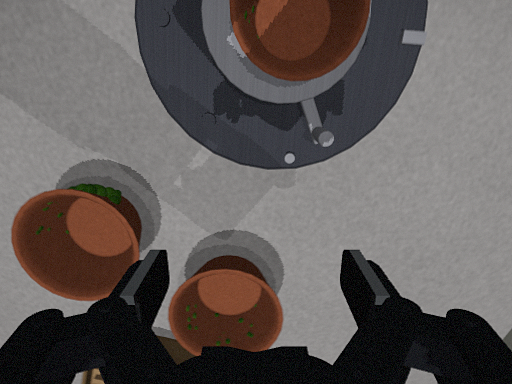

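The wrist view shows the rib at about (413,38), the post top at (325,139), the stud at (290,158) and the base plate's lower edge.

Run:
```python
import pickle,cv2,numpy as np
from h import *
c=pickle.load(open("w1.pkl","rb"));f=c["frame"].astype(int);g=f.max(2)
def cen(x0,y0,x1,y1,t):
    s=g[y0:y1,x0:x1];N,L,S,C=cv2.connectedComponentsWithStats((s>t).astype(np.uint8));return [(S[i,4],(C[i]+[x0,y0]).round(1).tolist()) for i in range(1,N) if S[i,4]>8]
print("post",cen(312,128,340,152,150));print("stud",cen(280,150,300,168,120));print("rib",cen(396,24,425,50,130))
X={n:ray(c,u,v,z)[:2] for n,u,v,z in(("rib",413,38,.024),("post",325.5,139,.082),("stud",290,158,.022))}
# base edge circle
m=(g<100).astype(np.uint8);m[200:]=0;m[:,:130]=0;m[:,440:]=0
k=max(cv2.findContours(m,cv2.RETR_EXTERNAL,cv2.CHAIN_APPROX_NONE)[0],key=cv2.contourArea)
h=cv2.convexHull(k)[:,0].astype(float);h=h[(h[:,1]>60)&((h[:,0]<230)|(h[:,0]>330)|(h[:,1]>150))]
P=np.array([ray(c,u,v,.016)[:2] for u,v in h])
s=np.linalg.lstsq(np.c_[2*P,np.ones(len(P))],(P**2).sum(1),rcond=None)[0];print("edge centre",s[:2],np.sqrt(s[2]+s[:2]@s[:2]))
# centre from rib and stud, each 140 mm off, stud 1.4 rad clockwise
a,b=X["rib"],X["stud"];mid=(a+b)/2;w=a-b;n=np.array([-w[1],w[0]])/np.hypot(*w);print("chord",np.hypot(*w),"expect",.28*np.sin(.7))
c2=mid+n*.14*np.cos(.7);
for cc in(s[:2],c2):
    print(cc,{n:(round(float(np.hypot(*(X[n]-cc))),4),round(float(np.degrees(np.arctan2(*(X[n]-cc)[::-1]))),1)) for n in X})
print(X)
```

```text
post [(np.int32(27), [327.5, 142.9])]
stud [(np.int32(75), [289.3, 157.9])]
rib [(np.int32(267), [414.4, 37.7])]
edge centre [0.55209058 0.0110806 ] 0.15392067024122702
chord 0.17846614770827282 expect 0.1803809524265535
[0.55209058 0.0110806 ] {'rib': (0.1396, 17.1), 'post': (0.115, -47.3), 'stud': (0.1396, -62.3)}
[0.55237032 0.01093583] {'rib': (0.1394, 17.2), 'post': (0.1147, -47.4), 'stud': (0.1394, -62.4)}
{'rib': array([0.68551887, 0.05216304]), 'post': array([ 0.63001433, -0.07342919]), 'stud': array([ 0.61693004, -0.1125966 ])}
```

Emit:
arm_command([
  [[0.05, 0.1, 0, 0, 0, -0.06], [0.1, 0.2, 0, 0, 0, -0.12], [0.15, 0.3, 0, 0, 0, -0.2], [0.2, 0.4, 0, 0, 0, -0.28], [0.25, 0.5, 0, 0, 0, -0.36], [0.3, 0.6, 0, 0, 0, -0.42], [0.35, 0.65, 0, 0, 0, -0.47], [0.38, 0.675, 0, 0, 0, -0.476], [0.38, 0.675, 0, 0, 0, -0.476], [0.38, 0.675, 0, 0, 0, -0.476]],
], fingers=0.55, newtons=20)

```text
clock: 5.15
tool_pos: [0.6289, -0.0757, 0.2312]
orientation: [-1.266, -2.875, 0.0]
force: [0.7, -0.0, -0.6]
finger_gap: 0.551
grasp_force: 0.0
```

Run:
```python
from station import state,cams
from h import *
import cv2,pickle
c=cams.camera("wrist");pickle.dump(c,open("w2.pkl","wb"));cv2.imwrite("pics/w2.png",c["frame"][:,:,::-1]);s=state();print(s["tool_pos"],s["orientation"],s["finger_gap"])
print(proj(c,[.630,-.0735,.082]),proj(c,s["tool_pos"]))
```

```text
[ 0.6288549  -0.07599046  0.23127458] [-1.26643188e+00 -2.87494620e+00  2.79135775e-04] 0.5510349807973992
[256.43037752 176.7724971 ] [253.44133918 253.97937187]
```

View pics/w2.png

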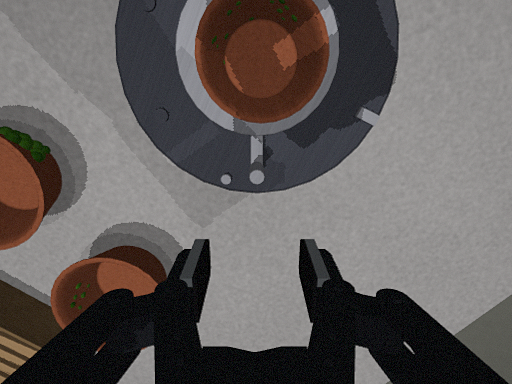

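The post top is at (257,177), 0.6 px from where it was predicted, and it lies midway between the fingers. Descending.

Emit:
arm_command([
  [[0, 0.02, 0.1, 0, 0, 0], [0.01, 0.025, 0.2, 0, 0, 0], [0.01, 0.025, 0.3, 0, 0, 0], [0.01, 0.025, 0.4, 0, 0, 0], [0.01, 0.025, 0.5, 0, 0, 0], [0.01, 0.025, 0.6, 0, 0, 0], [0.01, 0.025, 0.7, 0, 0, 0], [0.01, 0.025, 0.8, 0, 0, 0], [0.01, 0.025, 0.9, 0, 0, 0], [0.01, 0.025, 1, 0, 0, 0]],
])

```text
clock: 6.03
tool_pos: [0.6302, -0.0734, 0.1303]
orientation: [1.264, 2.876, -0.0]
force: [0.1, 0.0, 0.7]
finger_gap: 0.549
grasp_force: 0.0
```

Emit:
arm_command([
  [[0, 0, 0.1, 0, 0, 0], [0, 0, 0.2, 0, 0, 0], [0, 0, 0.3, 0, 0, 0], [0, 0, 0.4, 0, 0, 0], [0, 0, 0.5, 0, 0, 0], [0, 0, 0.6, 0, 0, 0], [0, 0, 0.7, 0, 0, 0], [0, 0, 0.78, 0, 0, 0], [0, 0, 0.78, 0, 0, 0], [0, 0, 0.78, 0, 0, 0]],
])

```text
clock: 6.87
tool_pos: [0.6301, -0.0734, 0.0528]
orientation: [-1.264, -2.875, 0.0]
force: [0.1, -0.8, 0.5]
finger_gap: 0.548
grasp_force: 0.0
```

Emit:
arm_command([
  [[0, 0, 0, 0, 0, 0], [0, 0, 0, 0, 0, 0], [0, 0, 0, 0, 0, 0], [0, 0, 0, 0, 0, 0], [0, 0, 0, 0, 0, 0], [0, 0, 0, 0, 0, 0], [0, 0, 0, 0, 0, 0], [0, 0, 0, 0, 0, 0], [0, 0, 0, 0, 0, 0], [0, 0, 0, 0, 0, 0]],
], fingers=0, newtons=20)

```text
clock: 7.7
tool_pos: [0.6305, -0.0735, 0.0539]
orientation: [1.263, 2.875, 0.0]
force: [-0.4, -0.5, 5.9]
finger_gap: 0.176
grasp_force: 21.0
```

```bash
cat > arc.py <<'E'
# rows along the arc, in tool units, from the present pose, to reach collar angle offsets
import sys,numpy as np
from station import state
from scipy.spatial.transform import Rotation as Ro
s=state();R=Ro.from_rotvec(s["orientation"]);p=s["tool_pos"];C=np.array([.552,.011]);v=p[:2]-C
print("tcp",p,"r",np.hypot(*v),"ang",np.degrees(np.arctan2(v[1],v[0])),"tool x",np.degrees(np.arctan2(R.as_matrix()[1,0],R.as_matrix()[0,0])),"F",s["force"],s["finger_gap"],s["grasp_force"])
T=float(sys.argv[1])
for i in range(1,11):
    a=T*i/10;w=Ro.from_euler("z",a,degrees=True).as_matrix()[:2,:2]@v-v
    print(i,(R.inv().apply([*w,0])*10).round(3),"turn",round(-a/45,3))
E
python3 arc.py 22
```

```text
tcp [ 0.63053887 -0.07351968  0.05391068] r 0.11537734087254564 ang -47.1006030525275 tool x 132.55339632973698 F [-0.41327842 -0.45678961  5.91252434] 0.17593284878721152 21.030845046043396
1 [0.001 0.044 0.   ] turn -0.049
2 [0.004 0.088 0.   ] turn -0.098
3 [0.008 0.133 0.   ] turn -0.147
4 [0.015 0.176 0.   ] turn -0.196
5 [0.023 0.22  0.   ] turn -0.244
6 [0.032 0.263 0.   ] turn -0.293
7 [0.043 0.306 0.   ] turn -0.342
8 [0.056 0.349 0.   ] turn -0.391
9 [0.071 0.39  0.   ] turn -0.44
10 [0.087 0.432 0.   ] turn -0.489
```

Emit:
arm_command([
  [[0.001, 0.043, 0, 0, 0, -0.048], [0.003, 0.087, 0, 0, 0, -0.096], [0.008, 0.13, 0, 0, 0, -0.144], [0.014, 0.173, 0, 0, 0, -0.192], [0.022, 0.216, 0, 0, 0, -0.24], [0.032, 0.258, 0, 0, 0, -0.287], [0.043, 0.3, 0, 0, 0, -0.335], [0.055, 0.342, 0, 0, 0, -0.383], [0.07, 0.383, 0, 0, 0, -0.43], [0.085, 0.424, 0, 0, 0, -0.48]],
])

```text
clock: 8.53
tool_pos: [0.6562, -0.0389, 0.0539]
orientation: [0.7, 3.061, -0.001]
force: [-1.6, -3.6, 6.1]
finger_gap: 0.175
grasp_force: 21.1
```

```bash
python3 arc.py 21.6
```

```text
tcp [ 0.65615817 -0.03888383  0.05389019] r 0.1154873217838262 ang -25.59086968161209 tool x 154.25621575680503 F [-1.63665325 -3.58932489  6.13883317] 0.17496814182475395 21.147906482219696
1 [ 0.001  0.044 -0.   ] turn -0.048
2 [ 0.004  0.087 -0.   ] turn -0.096
3 [ 0.008  0.13  -0.   ] turn -0.144
4 [ 0.014  0.173 -0.   ] turn -0.192
5 [ 0.021  0.216 -0.   ] turn -0.24
6 [ 0.03   0.259 -0.   ] turn -0.288
7 [ 0.041  0.301 -0.   ] turn -0.336
8 [ 0.053  0.343 -0.   ] turn -0.384
9 [ 0.067  0.384 -0.   ] turn -0.432
10 [ 0.082  0.425 -0.   ] turn -0.48
```

Tracking well, with about 4 N of drag, so I'll do two more arcs.

Emit:
arm_command([
  [[0.001, 0.043, 0, 0, 0, -0.048], [0.003, 0.087, 0, 0, 0, -0.096], [0.008, 0.13, 0, 0, 0, -0.144], [0.014, 0.173, 0, 0, 0, -0.192], [0.022, 0.216, 0, 0, 0, -0.24], [0.031, 0.258, 0, 0, 0, -0.287], [0.042, 0.3, 0, 0, 0, -0.335], [0.054, 0.342, 0, 0, 0, -0.383], [0.068, 0.383, 0, 0, 0, -0.43], [0.083, 0.424, 0, 0, 0, -0.48]],
])

```text
clock: 9.37
tool_pos: [0.667, 0.0029, 0.0539]
orientation: [0.114, 3.139, -0.001]
force: [-1.9, -3.9, 5.8]
finger_gap: 0.179
grasp_force: 21.2
```

```bash
python3 arc.py 21.2
```

```text
tcp [0.66704    0.00287508 0.05390363] r 0.11532656703641518 ang -4.0399166703164395 tool x 175.85695780798915 F [-1.89547021 -3.86837447  5.83058396] 0.17937237714327836 21.17585062980652
1 [ 0.001  0.043 -0.   ] turn -0.047
2 [ 0.003  0.085 -0.   ] turn -0.094
3 [ 0.007  0.128 -0.   ] turn -0.141
4 [ 0.013  0.17  -0.   ] turn -0.188
5 [ 0.02   0.212 -0.   ] turn -0.236
6 [ 0.029  0.254 -0.   ] turn -0.283
7 [ 0.039  0.295 -0.   ] turn -0.33
8 [ 0.051  0.336 -0.   ] turn -0.377
9 [ 0.064  0.377 -0.   ] turn -0.424
10 [ 0.079  0.417 -0.   ] turn -0.471
```

Emit:
arm_command([
  [[0.001, 0.053, 0, 0, 0, -0.059], [0.005, 0.106, 0, 0, 0, -0.118], [0.011, 0.16, 0, 0, 0, -0.177], [0.02, 0.212, 0, 0, 0, -0.236], [0.031, 0.264, 0, 0, 0, -0.294], [0.045, 0.316, 0, 0, 0, -0.353], [0.06, 0.366, 0, 0, 0, -0.412], [0.079, 0.417, 0, 0, 0, -0.471], [0.079, 0.417, 0, 0, 0, -0.471], [0.079, 0.417, 0, 0, 0, -0.471]],
])

```text
clock: 10.2
tool_pos: [0.6616, 0.0456, 0.0539]
orientation: [0.464, -3.107, 0.0]
force: [-3.4, -0.2, 7.2]
finger_gap: 0.177
grasp_force: 21.3
```

Emit:
arm_command([
  [[0, 0, 0, 0, 0, 0], [0, 0, 0, 0, 0, 0], [0, 0, 0, 0, 0, 0], [0, 0, 0, 0, 0, 0], [0, 0, 0, 0, 0, 0], [0, 0, 0, 0, 0, 0], [0, 0, 0, 0, 0, 0], [0, 0, 0, 0, 0, 0], [0, 0, 0, 0, 0, 0], [0, 0, 0, 0, 0, 0]],
], fingers=0.55)

```text
clock: 11.03
tool_pos: [0.662, 0.0454, 0.0533]
orientation: [0.463, -3.107, 0.0]
force: [0.6, 0.0, -0.3]
finger_gap: 0.544
grasp_force: 0.0
```

Emit:
arm_command([
  [[0, 0, -0.1, 0, 0, 0], [0, 0, -0.2, 0, 0, 0], [0, 0, -0.3, 0, 0, 0], [0, 0, -0.4, 0, 0, 0], [0, 0, -0.5, 0, 0, 0], [0, 0, -0.6, 0, 0, 0], [0, 0, -0.7, 0, 0, 0], [0, 0, -0.8, 0, 0, 0], [0, 0, -0.9, 0, 0, 0], [0, 0, -1, 0, 0, 0]],
])

```text
clock: 11.87
tool_pos: [0.662, 0.0455, 0.1543]
orientation: [-0.463, 3.107, -0.0]
force: [0.5, 0.2, -0.1]
finger_gap: 0.549
grasp_force: 0.0
```

Emit:
arm_command([
  [[0, 0, -0.1, 0, 0, 0], [0, 0, -0.2, 0, 0, 0], [0, 0, -0.3, 0, 0, 0], [0, 0, -0.4, 0, 0, 0], [0, 0, -0.5, 0, 0, 0], [0, 0, -0.6, 0, 0, 0], [0, 0, -0.7, 0, 0, 0], [0, 0, -0.8, 0, 0, 0], [0, 0, -0.8, 0, 0, 0], [0, 0, -0.8, 0, 0, 0]],
])

```text
clock: 12.7
tool_pos: [0.6621, 0.0455, 0.2338]
orientation: [-0.463, 3.106, -0.0]
force: [-0.0, 0.4, -0.0]
finger_gap: 0.551
grasp_force: 0.0
```

Run:
```python
from station import state,cams
from h import *
import cv2,pickle
c=cams.camera("wrist");pickle.dump(c,open("w3.pkl","wb"));cv2.imwrite("pics/w3.png",c["frame"][:,:,::-1]);s=state();print(s["tool_pos"],s["orientation"],s["clock"],s["force"])
a=np.radians(17.2);u=np.array([np.cos(a),np.sin(a)]);C=np.array([.552,.011])
print(proj(c,[*(C+.115*u),.082]),proj(c,[*(C+.14*u),.024]),proj(c,[*(C+.052*u),.042]))
```

```text
[0.66181174 0.0454677  0.23310676] [ 4.62820427e-01 -3.10706529e+00  5.01376672e-06] 12.75 [1.35885059 0.0480497  0.18041715]
[252.37384676 175.47084977] [252.78386332 182.43977294] [252.2367181 108.9644344]
```

View pics/w3.png

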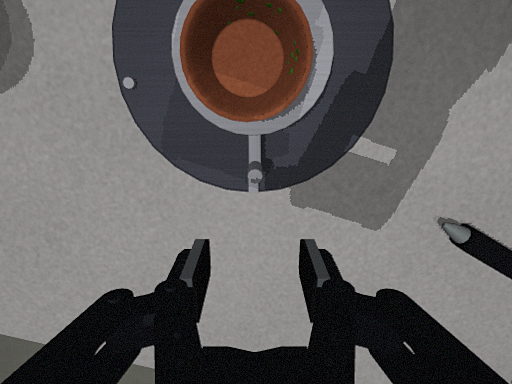

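The post at (255,175), the lever at (254.5,150) and the rib at (253.5,187) line up to within 2 px, which is about 1 to 2 mm. The pot is standing upright on the wheel head.

```bash
python3 -c "
from station import workorder
print(workorder.finish_job())"
```

```text
the job is handed in; nothing more can be done
None
```

I turned the lever to the locked mark, where it lines up to within about 2 mm (9 mm allowed), let go of it and handed the job in at about 13 s. The pot is still upright on the wheel head, and the arm went nowhere near the glue gun, jar or box; no verdict was shown.

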